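Charge the polishing drum with ceramic pellets

TASK

With the scoop, and without touching the pellets with the gripper, scoop pellets out of the stock tray and tip at least four of them into the open drum; none may be left lying outside the tray and the drum. Then stand the empty scoop upright in the middle of its mat and let go. Leave the drum standing in its place and do not disturb the bottle, jar and plaster model.

Things in the scene. Friction and masses are not known exactly. Their poses are not given: they have to be found in the camera images.
- scoop: steel scoop with an upright black grip, standing on the mat. Flat pan 100 (x) x 96 (y) mm, floor 2 thick; open mouth and lip at x = -50; side walls (32 high, 3 thick) from x = -25 to the rear wall at x = +50 (38 high). Grip: block 28 (x) x 20 (y), z = 62 to 126, centred at x = +42, y = 0; pinch it across y. Origin: centre of the pan's underside, z up. 0.25 kg
- scoop_grip (a point): point in the scoop's grip to pinch: x = +42, y = 0, z = +95 mm in the scoop's frame
- mat: dark rubber mat 200 (x) x 140 (y) x 4 mm, fixed; origin: centre of its underside, its top 4 mm above. The scoop's place
- tray: grey stock tray holding the pellets, fixed, open on top: outside 270 (x) x 128 (y) x 64 mm high, walls 4, floor 4 thick (floor at z = 4). Inside 120 wide. Its -x end (towards the robot) slopes up inside at 45 degrees from x = -91 (floor) to x = -131, z = 44; flat floor from x = -91 to +131; at the start no pellet lies beyond x = +20. Origin: centre of its underside
- drum: black open-topped round polishing drum standing loose on the bench, 160 mm across, 100 mm high, walls 4, floor 6 mm thick, 0.9 kg. Origin: centre of its underside
- drum_mid (a point): point on the drum's axis, 45 mm above its underside
- pellet0: white ceramic polishing pellet, a stubby rod with round ends, 22 mm across, 30 mm long along its x, 25 g; it rolls. Origin: its centre
- pellet1: white ceramic polishing pellet, a stubby rod with round ends, 22 mm across, 30 mm long along its x, 25 g; it rolls. Origin: its centre
- pellet2: white ceramic polishing pellet, a stubby rod with round ends, 22 mm across, 30 mm long along its x, 25 g; it rolls. Origin: its centre
- pellet3: white ceramic polishing pellet, a stubby rod with round ends, 22 mm across, 30 mm long along its x, 25 g; it rolls. Origin: its centre
- pellet4: white ceramic polishing pellet, a stubby rod with round ends, 22 mm across, 30 mm long along its x, 25 g; it rolls. Origin: its centre
- pellet5: white ceramic polishing pellet, a stubby rod with round ends, 22 mm across, 30 mm long along its x, 25 g; it rolls. Origin: its centre
- pellet6: white ceramic polishing pellet, a stubby rod with round ends, 22 mm across, 30 mm long along its x, 25 g; it rolls. Origin: its centre
- pellet7: white ceramic polishing pellet, a stubby rod with round ends, 22 mm across, 30 mm long along its x, 25 g; it rolls. Origin: its centre
- bottle: white bottle, 60 mm across, 140 mm high, a bystander; origin: centre of its underside
- model: plaster dental model, 75 x 80 mm, about 49 mm high, a bystander; origin: centre of its underside
- jar: amber jar with lid, 68 mm across, 75 mm high, a bystander; origin: centre of its underside
Mind the look-alikes: they are no part of the job. What is meant by the scoop is not purple or yellow, and is the larger of those in its own colour.

How it is judged:
By the outcome, as a careful person would: the job done as asked, in the order asked, and still so for the second after the job is handed in, with the robot touching nothing.
It also fails if it takes over 72 s, if anything falls off the work surface, if the arm or the gripper's body presses on something with over 40 N, if the wrist force passes 120 N, or if a joint passes its speed limit or range.

ROBOT

A 7-joint arm with a two-finger parallel gripper is mounted at the origin on the work surface. World frame = base frame: x ahead of the robot, y to its left, z up, the work surface at z = 0. Lengths are in m, angles in rad, forces in N, time in s.
With the tool pointing down it reaches from about 0.425 to 1.025 m from the base axis. Payload 9.4 kg.
Tool frame: the origin (TCP) lies at the very end of the fingers, on their centre line; the grasp point (between the pads) lies 19 mm behind it; z points along the fingers, y is the line along which they close (so a half turn about z gives the same grasp; the last joint's range is limited). The gripper opens to 93 mm and grips with 3 to 60 N. Pads are 15 mm wide; open, the fingers measure 128 mm over their backs; the gripper's body (75 mm by 188 mm) begins 65 mm behind the grasp point.
Start: joints at [-1.389, 0.599, -0.003, 1.599, 0.002, 0.943, -0.08], TCP at [0.186, 0.701, 0.219] pointing down, gripper open.
Joint ranges: [-2.57, 2.57], [-0.35, 1.97], [-1.29, 1.29], [0.11, 2.56], [-1.05, 4.19], [0.11, 1.86], [-2.63, 2.63]. Speed limits (rad/s): [2.22, 2.22, 3.01, 3.01, 3.14, 3.14, 3.14].

INTERFACE

Orientations are given as a unit quaternion [w, x, y, z].
In Python, from rig import get_state, read_camera, camera_params, sign_off gives the robot as it stands.
- The arm moves only by the tool arm_command, never from a script. Its argument "targets" is a list of rows, each a list of 3 entries, a list of its own where there are three numbers: the shift along the tool's x, y, z each as a share of 3 cm, from -1 to 1, then the turn, a rotation vector about the tool's x, y, z each as a share of 5 degrees, from -1 to 1, then the opening, from 0 (shut) to 1 (fully open). A call has exactly 10 rows; each row shifts and turns the commanded pose from where the row before left it, along the tool's axes as they then stand; what a row does not reach is not made up. A row lasts 1/10 s, in which the tool goes at most 50 mm and 8.59 degrees, less where a joint would pass 70% of its speed; a pose out of reach is approached as far as the arm can. A call with a number of a shift or a turn outside -1 to 1 is refused whole. A call with a gripper value outside its range is refused whole. The fingers move at their own pace and stop on an object; "newtons" is the grip in N (left out, the last holds). Time passes only in rows, so rows that do not move let the fingers close, or fill a call up. It gives the time, the measured TCP pose, the force, the opening and the grip force at its end, in the units of the state.
- get_state(): the state, without advancing time (a new reading comes with each control period).
- read_camera(name): name is "side" or "top" or "wrist"; returns the picture (384x512x3 uint8, red, green, blue); there is no depth.
- camera_params(name): a dict with "camera_matrix" (3x3 intrinsics, pixels), "cam_to_world" (4x4, takes a point from camera to world coordinates). Camera axes: x right, y up, looking along -z (the intrinsics and any distortion apply to the point x, -y, -z); pixel columns grow to the right and rows downward; lengths in m; the calibration is good to about 2 mm. The wrist camera is an equidistant fisheye: a pixel r from the principal point sees the ray r / f radians off the axis. A picture is of the moment at which its call begins: read the wrist's pose just before it. camera_params takes no time and is no camera call; for the wrist camera it gives the pose at the moment of the call.
- sign_off(): hands the job in; it is judged then, once.
The state is a dict: "time_s": time; "qpos": joint angles; "qvel": joint speeds; "effort": joint torques, N m; "tcp_pos": TCP position; "orientation": TCP orientation; "ft_force": force on the tool from outside, world axes, zero at the start; "wrist_torque": the same for the moment, N m; "gripper_width": finger opening in m; "grip_force": force on a finger pad.
Only numpy, scipy, OpenCV 4.12 (cv2) and the standard library are available. Lean on these libraries where they do the work, as an engineer would, in place of code of your own. Each camera call takes 0.05 s, during which the arm holds its last target. There are 200 camera calls.

## Working session

There is one attempt and no reset: what is moved stays moved. The work goes in short steps, Python scripts to look and compute and a tool call to move; the robot and the scene stay as the last step left them, time stands still between calls to the robot, and variables do not carry over. Pictures are saved under pics/ and viewed, at most 10 in all, crops included, and the job is handed in when it is done.

Besides the shell and the picture viewer there is one more tool, called after "Emit:" as name([rows], argument=value, ...), one row to a line, values as JSON. arm_command: Moves the arm, as the interface text tells. Shift numbers are shares of 3 cm and turn numbers shares of 5 degrees, none past 1 either way. Its arguments: {"type":"object","properties":{"targets":{"type":"array"},"newtons":{"type":"number"}},"required":["targets"]}

```bash
mkdir -p pics
python3 - <<'E'
from rig import *
import cv2,numpy as np
s=get_state();print({k:np.round(v,3).tolist() for k,v in s.items()})
for n in("side","top"):
    p=camera_params(n);print(n,np.round(p["camera_matrix"],1).tolist(),np.round(p["cam_to_world"],3).tolist(),[k for k in p])
a=[read_camera(n) for n in("side","top")]
for n,i in zip(("side","top"),a): cv2.imwrite(f"pics/{n}0.png",i[...,::-1])
E
```

```text
{'time_s': 0.0, 'qpos': [-1.389, 0.6, -0.003, 1.6, 0.002, 0.943, -0.08], 'qvel': [-0.0, -0.0, -0.0, -0.0, 0.0, 0.001, -0.0], 'effort': [-0.001, -76.507, 1.497, -25.235, -0.052, 0.017, 0.0], 'tcp_pos': [0.185, 0.7, 0.218], 'orientation': [-0.0, 0.129, 0.992, -0.001], 'ft_force': [-0.376, 0.594, -0.308], 'wrist_torque': [-0.047, -0.066, -0.011], 'grip_force': 0.0, 'gripper_width': 0.093}
side [[470.2, 0.0, 255.7], [0.0, 470.2, 198.9], [0.0, 0.0, 1.0]] [[0.851, 0.271, -0.451, -0.04], [-0.526, 0.459, -0.717, -0.929], [0.013, 0.846, 0.532, 0.785], [0.0, 0.0, 0.0, 1.0]] ['camera_matrix', 'cam_to_world']
top [[428.3, 0.0, 255.1], [0.0, 428.3, 186.3], [0.0, 0.0, 1.0]] [[0.006, 0.998, -0.062, 0.48], [-1.0, 0.007, 0.012, 0.008], [0.013, 0.062, 0.998, 1.39], [0.0, 0.0, 0.0, 1.0]] ['camera_matrix', 'cam_to_world']
```

View pics/top0.png

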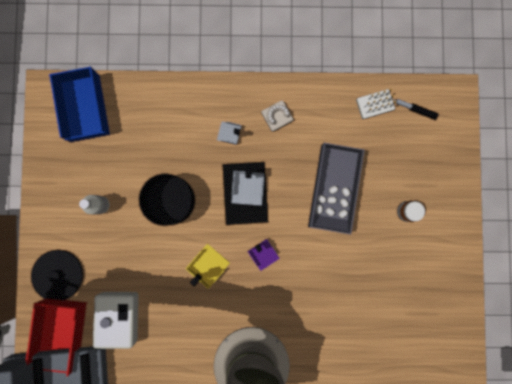

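View pics/side0.png

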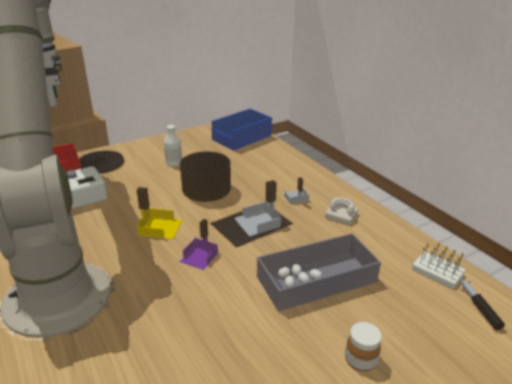

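The top view shows the drum at (167,199) and the mat at (246,193), with the tray at (337,188) and its pellets at the near end.

Scoop candidates in the top view:
- Steel scoop on the mat, (248,188).
- Small steel scoop, (231,132).
- Yellow scoop, (208,265).
- Purple scoop, (264,254).

I choose the larger steel one, on the mat, and will check it in a crop.

```bash
cat > h.py <<'E'
import numpy as np,cv2
from rig import *
from scipy.spatial.transform import Rotation as R
def ray(n,uv,p=None):
    p=p or camera_params(n);K=p["camera_matrix"];T=p["cam_to_world"]
    a=(uv[0]-K[0][2])/K[0][0];b=(uv[1]-K[1][2])/K[1][1]
    if n=="wrist":
        r=np.hypot(a,b);s=np.sinc(r/np.pi);d=np.array([a*s,-b*s,-np.cos(r)])
    else: d=np.array([a,-b,-1.])
    T=np.array(T);d=T[:3,:3]@d;return T[:3,3],d/np.linalg.norm(d)
def plane(n,uv,z,p=None):
    o,d=ray(n,uv,p);return o+d*(z-o[2])/d[2]
def tri(*rays):
    A=0;b=0
    for o,d in rays:
        M=np.eye(3)-np.outer(d,d);A=A+M;b=b+M@o
    x=np.linalg.solve(A,b);return x,[np.linalg.norm(np.cross(x-o,d)) for o,d in rays]
def proj(n,X,p=None):
    p=p or camera_params(n);K=np.array(p["camera_matrix"]);T=np.linalg.inv(p["cam_to_world"])
    c=T[:3,:3]@X+T[:3,3];q=np.array([c[0],-c[1],-c[2]])
    if n=="wrist":
        t=np.arctan2(np.hypot(q[0],q[1]),q[2]);e=q[:2]/np.hypot(q[0],q[1])*t;return K[:2,:2]@e+K[:2,2]
    q=K@q;return q[:2]/q[2]
E
python3 - <<'E'
from h import *
t=cv2.imread("pics/top0.png");s=cv2.imread("pics/side0.png")
hsv=cv2.cvtColor(t,cv2.COLOR_BGR2HSV)
m=((hsv[...,1]<75)|(hsv[...,2]<45)).astype(np.uint8)
m[:76]=0;m[240:]=0
n,l,st,c=cv2.connectedComponentsWithStats(m)
for i in range(1,n):
    if st[i,4]>150:
        r=cv2.minAreaRect(np.argwhere(l==i)[:,::-1].astype(np.float32));print(st[i],np.round(c[i],1),np.round(r[0],1),np.round(r[1],1),round(r[2],1))
a=cv2.resize(t[140:240,130:380],None,fx=3.2,fy=3.2,interpolation=cv2.INTER_CUBIC)
b=cv2.resize(s[145:315,150:400],None,fx=1.6,fy=1.6,interpolation=cv2.INTER_CUBIC)
b=cv2.copyMakeBorder(b,0,0,0,800-b.shape[1],cv2.BORDER_CONSTANT)
cv2.imwrite("pics/crop1.png",np.vstack([a,b]))
E
```

```text
[   0   76   26  164 3314] [ 11.3 144.1] [ 12.5 157.5] [163.  25.] 90.0
[ 48  76  62  66 214] [ 78.6 113.4] [ 79.2 105.4] [68.5 51.4] 80.2
[ 478   76   34  164 5210] [495.6 155.7] [494.5 157.5] [163.  33.] 90.0
[356  89  39  30 794] [375.2 103.7] [375.5 103.5] [22.7 36.1] 74.1
[396  99  41  20 250] [416.  108.4] [415.8 108.4] [43.1  5.9] 21.5
[261 101  32  30 594] [276.9 115.4] [277.  115.3] [23.6 25.4] 61.7
[217 121  25  24 440] [228.7 132.3] [228.8 132.3] [21.6 21.1] 14.0
[ 309  143   56   92 3772] [336.4 188.1] [336.4 188.1] [44.1 86.6] 9.3
[ 223  163   44   61 2418] [245.  192.8] [245.2 192.8] [59.2 41.3] 86.9
[ 140  174   55   51 2206] [166.8 199.4] [167. 199.] [50. 54.] 90.0
[ 79 195  31  19 478] [ 94.1 204.2] [ 94. 204.] [18. 30.] 90.0
[404 201  22  21 364] [414.3 210.8] [414.5 211. ] [20. 21.] 90.0
```

View pics/crop1.png

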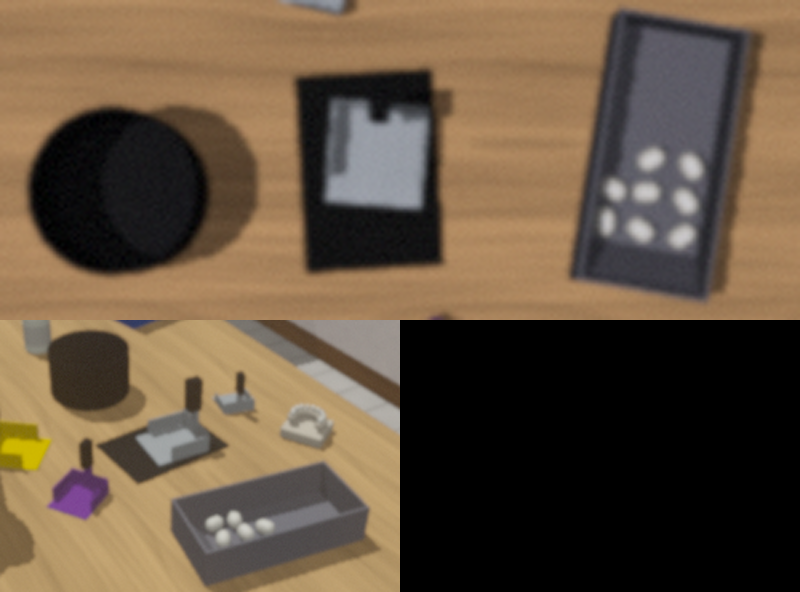

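The crop confirms it: the larger steel scoop is on the mat, mouth towards the robot and black grip at the far side. The top-view lip corners are about (231,203) and (262,205).

Run:
```python
from h import *
t=cv2.imread("pics/top0.png");s=cv2.imread("pics/side0.png")
hsv=cv2.cvtColor(t,cv2.COLOR_BGR2HSV)
m=((hsv[...,1]<75)|(hsv[...,2]<45)).astype(np.uint8);l=cv2.connectedComponents(m[120:240])[1]
def box(uv,z):
    q=np.argwhere(l==l[uv[1]-120,uv[0]])[:,::-1].astype(np.float32)+[0,120]
    b=cv2.boxPoints(cv2.minAreaRect(q.astype(np.float32)))
    P=np.array([plane("top",u,z) for u in b]);e=P[np.argsort(-P[:,0])]
    d=(e[0]+e[1]-e[2]-e[3])/2;e2=e[:2][np.argsort(-e[:2,1])];w=e2[0]-e2[1]
    print(uv,"centre",P.mean(0).round(4),"len",np.linalg.norm(d).round(4),"wid",np.linalg.norm(w).round(4),"yaw",np.degrees(np.arctan2(d[1],d[0])).round(2),np.degrees(np.arctan2(-w[0],w[1])).round(2))
box((336,150),.064);box((228,200),.004);box((167,199),.1)
g=t[150:225,215:280].max(2);M=(g>95).astype(np.uint8)
M=M*((hsv[150:225,215:280,1]<75))
n,L,st,c=cv2.connectedComponentsWithStats(M.astype(np.uint8));i=1+np.argmax(st[1:,4]);print(st[i])
for u in [(230.9,203.4),(262.2,205)]: print("lip",plane("top",u,.006).round(4))
# side grip: dark blob
v=s.max(2);D=(v[170:212,255:290]<70).astype(np.uint8);n,L,st,c=cv2.connectedComponentsWithStats(D)
for i in range(1,n):
    if st[i,4]>20: print("dark",st[i]+[255,170,0,0,0],c[i]+[255,170])
```

```text
(336, 150) centre [ 0.5592 -0.2616  0.064 ] len 0.2701 wid 0.1379 yaw -9.59 -8.88
(228, 200) centre [0.5449 0.0226 0.004 ] len 0.1918 wid 0.1344 yaw 3.54 3.56
(167, 199) centre [0.52   0.2561 0.1   ] len 0.1502 wid 0.1624 yaw 1.09 0.43
[ 17  22  32  33 833]
lip [0.5098 0.0683 0.006 ]
lip [ 0.5053 -0.0327  0.006 ]
dark [267 183   8  19 136] [270.44117647 191.52941176]
```

Emit:
arm_command([
  [[-1,-0.97,0],[0,0,0],1],
  [[-1,-0.97,0],[0,0,0],1],
  [[-1,-0.97,0],[0,0,0],1],
  [[-1,-0.97,0],[0,0,0],1],
  [[-1,-0.97,0],[0,0,0],1],
  [[-1,-0.97,0],[0,0,0],1],
  [[-1,-0.97,0],[0,0,0],1],
  [[-1,-0.97,0],[0,0,0],1],
  [[-1,-0.97,0],[0,0,0],1],
  [[-1,-0.97,0],[0,0,0],1],
], newtons=40)

```text
time_s: 1.1
tcp_pos: [0.4016, 0.3411, 0.2185]
orientation: [-0.0, 0.129, 0.992, -0.0]
ft_force: [0.4, 0.3, 0.0]
gripper_width: 0.0929
grip_force: 0.0
```

Emit:
arm_command([
  [[-1,-0.97,-0.2],[0,0,0],1],
  [[-1,-0.97,-0.2],[0,0,0],1],
  [[-1,-0.97,-0.2],[0,0,0],1],
  [[-1,-0.97,-0.2],[0,0,0],1],
  [[-1,-0.97,-0.2],[0,0,0],1],
  [[-1,-0.97,-0.2],[0,0,0],1],
  [[-0.5,-0.97,0],[0,0,0],1],
  [[-0.5,-0.5,0],[0,0,-0.8],1],
  [[0,0,0],[0,0,-0.8],1],
  [[0,0,0],[0,0,-0.9],1],
])

```text
time_s: 2.1
tcp_pos: [0.5482, 0.0765, 0.2543]
orientation: [-0.0, 0.02, 1.0, -0.0]
ft_force: [0.8, 0.0, -0.8]
gripper_width: 0.0927
grip_force: 0.0
```

Run:
```python
from h import *
import pickle
p=camera_params("wrist");w=read_camera("wrist");pickle.dump(p,open("w1.pkl","wb"))
cv2.imwrite("pics/w1.png",w[...,::-1])
print(np.round(p["camera_matrix"],1).tolist(),np.round(p["cam_to_world"],3).tolist())
for n,X in dict(grip=[.5994,.0138,.13],lip=[.5075,.018,.006],tray=[.559,-.262,.064],tcp=[.548,.0765,.254]).items(): print(n,proj("wrist",np.array(X),p).round(1))
cv2.imwrite("pics/w1b.png",cv2.resize(w[...,::-1],(800,600),interpolation=cv2.INTER_CUBIC))
```

```text
[[297.3, 0.0, 251.6], [0.0, 297.3, 189.6], [0.0, 0.0, 1.0]] [[0.039, -0.961, -0.274, 0.471], [0.999, 0.038, 0.011, 0.079], [-0.001, -0.274, 0.962, 0.419], [0.0, 0.0, 0.0, 1.0]]
grip [196.  232.7]
lip [209.2 135.3]
tray [ 31.8 189.6]
tcp [252.7 236.5]
```

View pics/w1b.png

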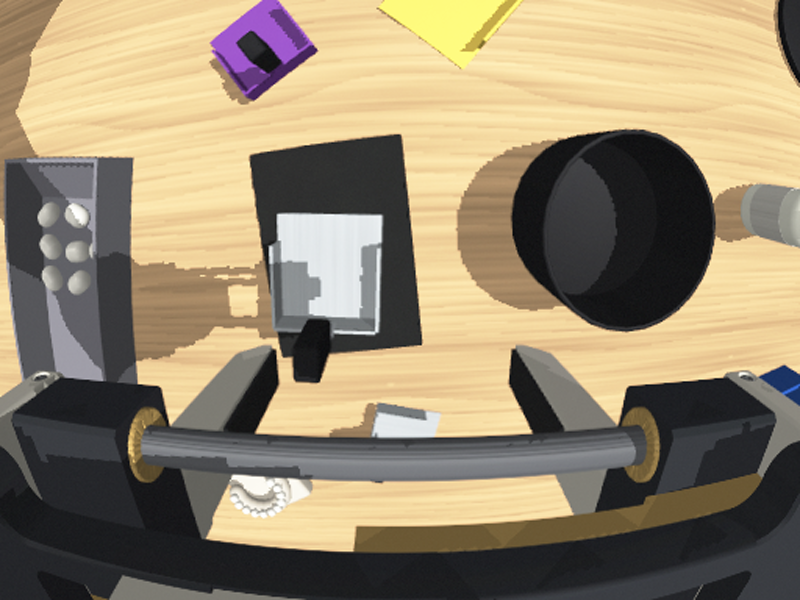

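The wrist picture (800x600) is sharp. The lip corners are at (277,213) and (383,215), and the rear wall's top corners at (273,333) and (378,335). The grip top is near (309,368) and the drum rim near (629,230).

Run:
```python
from h import *
import pickle
p=pickle.load(open("w1.pkl","rb"));k=.64
W=lambda u,z:plane("wrist",(u[0]*k,u[1]*k),z,p).round(4)
a,b=W((277,213),.006),W((383,215),.006);print("lip",a,b,np.linalg.norm(a-b))
a,b=W((273,333),.042),W((378,335),.042);print("rear",a,b,np.linalg.norm(a-b))
for u in((250,155),(401,134),(422,345)):print("mat",W(u,.004))
print("griptop",W((309,368),.130))
for u in((545,230),(714,230),(629,130),(629,330)):print("rim",W(u,.1))
for u in((5,158),(132,158),(100,162)):print("tray",W(u,.064))
wr=lambda u:ray("wrist",(u[0]*k,u[1]*k),p)
for u,t in(((277,213),(262.2,205)),((383,215),(230.9,203.4))):print("tri lip",tri(wr(u),ray("top",t)))
print("tri grip top",tri(wr((309,368)),ray("side",(270.5,182.5))))
print("tri drum rim", tri(wr((629,230)),ray("top",(167,199))))
print("tri tray corner", tri(wr((132,158)),ray("top",(309.5,227.5))))
```

```text
lip [ 0.5061 -0.0281  0.006 ] [0.5133 0.0681 0.006 ] 0.0964690623982632
rear [ 0.6082 -0.0332  0.042 ] [0.6129 0.06   0.042 ] 0.09331843333447043
mat [ 0.4509 -0.0506  0.004 ]
mat [0.4415 0.0868 0.004 ]
mat [0.6392 0.0999 0.004 ]
griptop [0.6027 0.0154 0.13  ]
rim [0.517  0.1858 0.1   ]
rim [0.5158 0.341  0.1   ]
rim [0.4416 0.2539 0.1   ]
rim [0.5976 0.2633 0.1   ]
tray [ 0.4157 -0.3017  0.064 ]
tray [ 0.4429 -0.1398  0.064 ]
tray [ 0.4412 -0.1747  0.064 ]
tri lip (array([ 0.50660207, -0.0329521 , -0.01154329]), [np.float64(0.0010301355002248597), np.float64(0.0010301355002245874)])
tri lip (array([0.5099093 , 0.06797695, 0.03229305]), [np.float64(0.0010436525803863843), np.float64(0.0010436525803864396)])
tri grip top (array([0.60385154, 0.0146181 , 0.12311511]), [np.float64(0.0018968637379500376), np.float64(0.0018968637379498166)])
tri drum rim (array([0.5187677 , 0.25742261, 0.09542862]), [np.float64(0.001133043002207633), np.float64(0.0011330430022074523)])
tri tray corner (array([ 0.43479739, -0.18882912, -0.01577185]), [np.float64(0.0017047504998174792), np.float64(0.0017047504998176448)])
```

Emit:
arm_command([
  [[-0.94,-1,0],[0,0,0],1],
  [[-0.94,-1,0],[0,0,0.28],1],
  [[0,0,1],[0,0,0],1],
  [[0,0,1],[0,0,0],1],
  [[0,0,1],[0,0,0],1],
  [[0,0,0.9],[0,0,0],1],
  [[0,0,0.8],[0,0,0],1],
  [[0,0,0.6],[0,0,0],1],
  [[0,0,0.5],[0,0,0],1],
  [[0,0,0],[0,0,0],1],
])

```text
time_s: 3.15
tcp_pos: [0.6007, 0.0155, 0.0786]
orientation: [-0.002, 0.033, 0.999, -0.0]
ft_force: [-0.3, -0.4, 1.4]
gripper_width: 0.0933
grip_force: 0.0
```

Run:
```python
from h import *
s=get_state();print(s["tcp_pos"].round(4) if hasattr(s["tcp_pos"],'round') else s["tcp_pos"],s["orientation"])
a=read_camera("wrist");b=read_camera("side")
c=np.hstack([cv2.resize(a[...,::-1],(400,300)),cv2.resize(b[130:280,180:380,::-1],(400,300),interpolation=cv2.INTER_CUBIC)])
cv2.imwrite("pics/g1.png",c)
```

```text
[0.6007 0.0155 0.0786] [-1.84974360e-03  3.29689051e-02  9.99454626e-01 -2.81825078e-04]
```

View pics/g1.png

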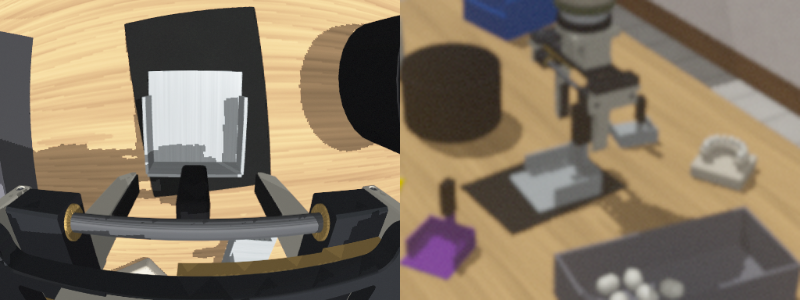

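The grip is centred between the fingers, at (195,195) left half, so I close at 60 N and lift.

Emit:
arm_command([
  [[0,0,0],[0,0,0],0],
  [[0,0,0],[0,0,0],0],
  [[0,0,0],[0,0,0],0],
  [[0,0,0],[0,0,0],0],
  [[0,0,0],[0,0,0],0],
  [[0,0,0],[0,0,0],0],
  [[0,0,-0.3],[0,0,0],0],
  [[0,0,-1],[0,0,0],0],
  [[0,0,-1],[0,0,0],0],
  [[0,0,-1],[0,0,0],0],
], newtons=60)

```text
time_s: 4.25
tcp_pos: [0.6019, 0.0153, 0.1812]
orientation: [-0.0, 0.033, 0.999, -0.0]
ft_force: [0.2, 0.3, 0.2]
gripper_width: 0.0177
grip_force: 0.0
```

Run:
```python
from h import *
a=read_camera("wrist");b=read_camera("side")
c=np.hstack([cv2.resize(a[...,::-1],(400,300)),cv2.resize(b[130:280,180:380,::-1],(400,300),interpolation=cv2.INTER_CUBIC)])
cv2.imwrite("pics/g2.png",c);print(get_state()["gripper_width"],get_state()["grip_force"])
```

```text
0.00963891212956705 0.0
```

View pics/g2.png

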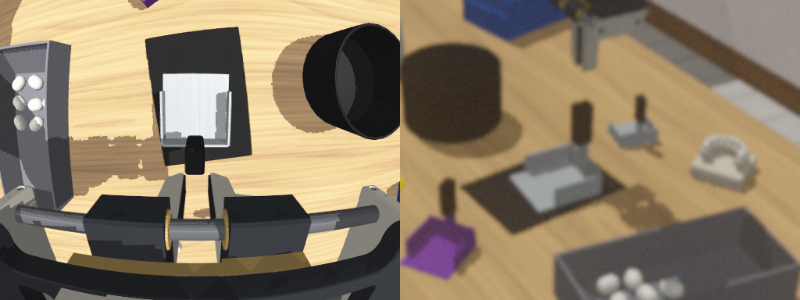

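The fingers were still closing when I lifted, so the scoop stayed unmoved on the mat (grip at (195,155)). I reopen, go down again and allow enough time to close.

Emit:
arm_command([
  [[0,0,0],[0,0,0],0.7],
  [[0,0,0],[0,0,0],0.7],
  [[0,0,0],[0,0,0],0.7],
  [[0,0,0],[0,0,0],0.7],
  [[0,0,0],[0,0,0],0.7],
  [[0,0,0],[0,0,0],0.7],
  [[0,0,1],[0,0,0],0.7],
  [[0,0,1],[0,0,0],0.7],
  [[0,0,1],[0,0,0],0.7],
  [[0,0,0.37],[0,0,0],0.7],
])

```text
time_s: 5.35
tcp_pos: [0.6007, 0.0154, 0.076]
orientation: [-0.002, 0.032, 0.999, -0.0]
ft_force: [-0.2, -0.3, 0.5]
gripper_width: 0.0652
grip_force: 0.0
```

Emit:
arm_command([
  [[0,0,0],[0,0,0],0],
  [[0,0,0],[0,0,0],0],
  [[0,0,0],[0,0,0],0],
  [[0,0,0],[0,0,0],0],
  [[0,0,0],[0,0,0],0],
  [[0,0,0],[0,0,0],0],
  [[0,0,0],[0,0,0],0],
  [[0,0,0],[0,0,0],0],
  [[0,0,0],[0,0,0],0],
  [[0,0,0],[0,0,0],0],
])

```text
time_s: 6.35
tcp_pos: [0.6024, 0.015, 0.079]
orientation: [0.0, 0.033, 0.999, -0.0]
ft_force: [-0.2, -1.8, 6.0]
gripper_width: 0.0198
grip_force: 59.9
```

Emit:
arm_command([
  [[0,0,-0.3],[0,0,0],0],
  [[0,0,-0.7],[0,0,0],0],
  [[0,0,-1],[0,0,0],0],
  [[0,0,-1],[0,0,0],0],
  [[0,0,-1],[0,0,0],0],
  [[-0.1,-0.4,-0.8],[0,0,0],0],
  [[-0.3,-0.9,-0.4],[0,0,0],0],
  [[-0.3,-0.9,0],[0,0,0],0],
  [[-0.3,-0.9,0],[0,0,0],0],
  [[-0.3,-0.9,0],[0,0,0],0],
])

```text
time_s: 7.35
tcp_pos: [0.6328, -0.1076, 0.2348]
orientation: [-0.0, 0.032, 0.999, 0.0]
ft_force: [-0.4, 0.7, -2.4]
gripper_width: 0.0197
grip_force: 59.9
```

Emit:
arm_command([
  [[-0.3,-0.9,0],[0,0,0],0],
  [[-0.3,-0.9,0],[0,0,0],0],
  [[-0.3,-0.9,0],[0,0,0],0],
  [[-0.3,-0.9,0],[0,0,0],0],
  [[-0.3,-0.9,0],[0,0,0],0],
  [[-0.2,-0.9,0],[0,0,0],0],
  [[-0.1,-0.7,0],[0,0,0],0],
  [[0,-0.4,0],[0,0,0.5],0],
  [[0,0,0],[0,0,0.6],0],
  [[0,0,0],[0,0,0],0],
])

```text
time_s: 8.35
tcp_pos: [0.674, -0.3045, 0.2343]
orientation: [-0.0, 0.082, 0.997, 0.0]
ft_force: [0.6, 0.0, -2.5]
gripper_width: 0.0197
grip_force: 59.9
```

Run:
```python
from h import *
import pickle
s=get_state();print(s["tcp_pos"],s["orientation"],s["grip_force"])
p=camera_params("wrist");w=read_camera("wrist");pickle.dump((p,s),open("w2.pkl","wb"))
cv2.imwrite("pics/w2.png",w[...,::-1])
cv2.imwrite("pics/w2b.png",cv2.resize(w[...,::-1],(800,600),interpolation=cv2.INTER_CUBIC))
```

```text
[ 0.67399742 -0.30446443  0.23434994] [-3.68866284e-04  8.16831177e-02  9.96658196e-01  4.14559412e-04] 59.941973090171814
```

View pics/w2b.png

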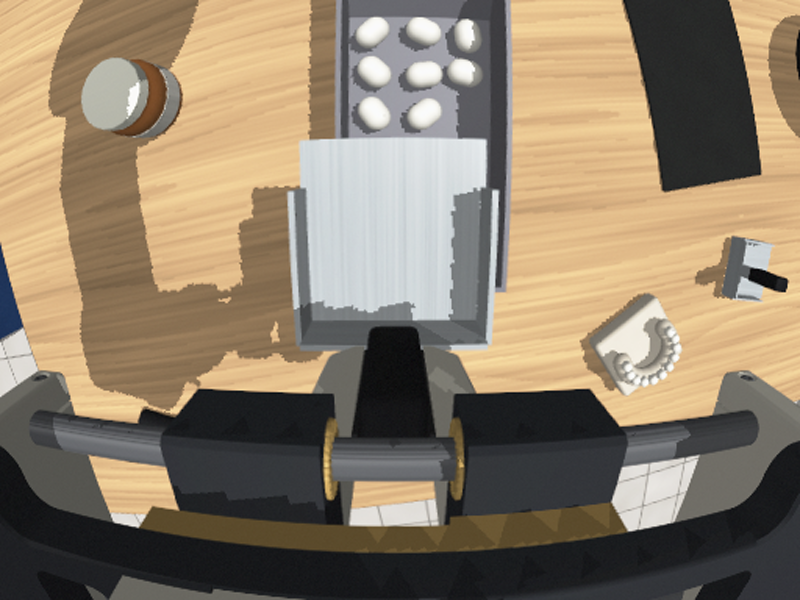

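The scoop is held level. The tray shows with its left rim edge near x=336 and its right near x=510; the pellets lie ahead of the lip at y=20–115, and the scoop sits a little left of the tray's centre line.

Run:
```python
from h import *
import pickle
p,s=pickle.load(open("w2.pkl","rb"));k=.64
W=lambda u,z:plane("wrist",(u[0]*k,u[1]*k),z,p).round(4)
w=cv2.imread("pics/w2.png")
for r in (30,75,120,): # scan rows at 800-scale for edges
    g=cv2.GaussianBlur(w,(1,3),0)[int(r*k)].astype(int).sum(1)/3
    d=np.diff(g);i=[j for j in range(195,340) if abs(d[j])>18];print(r,[(round((j+.5)/k),int(d[j])) for j in i])
for u in((337,20),(335,130),(513,20),(508,200),(497,290)):print(u,W(u,.064))
a=np.radians(-9.3);c=np.array([.559,-.2665])
for y in(.064,.060,-.060,-.064):
  for x in(-.09,.02,.135):
    q=c+[x*np.cos(a)-y*np.sin(a),x*np.sin(a)+y*np.cos(a)];print(x,y,(proj("wrist",np.r_[q,.064],p)/k).round(),(proj("wrist",np.r_[q,.004],p)/k).round())
for n,u in dict(lipL=(300,140),lipR=(487,139)).items():print(n,W(u,s["tcp_pos"][2]-.073))
```

```text
30 [(309, -58), (335, 29), (340, -34), (341, -41), (348, 45), (349, 33), (354, -21), (355, 31), (357, 40), (359, 21), (387, -27), (388, -28), (399, -42), (405, 46), (407, 22), (409, 24), (410, 20), (440, -48), (448, -36), (449, -24), (454, 42), (455, 24), (457, 25), (459, 19), (471, -21), (473, -71), (479, -23), (505, 100), (510, 24)]
75 [(307, -22), (309, -42), (334, 30), (335, 22), (340, -68), (348, 43), (351, -24), (352, -19), (359, 22), (360, 28), (362, 19), (363, 19), (390, -44), (398, -22), (399, -37), (405, 36), (407, 31), (409, 27), (440, -34), (441, -70), (443, -28), (448, 36), (449, 18), (451, 19), (452, 19), (471, -36), (473, -47), (482, -19), (490, -27), (505, 62), (507, 42)]
120 [(307, -20), (309, -51), (334, 23), (340, -75), (348, 40), (349, 27), (351, -20), (352, -39), (360, 20), (362, 26), (363, 29), (365, 24), (366, 19), (388, -35), (390, -22), (399, -58), (407, 36), (409, 29), (410, 25), (412, 18), (457, -60), (490, -27), (505, 51), (507, 58)]
(337, 20) [ 0.4817 -0.3144  0.064 ]
(335, 130) [ 0.5639 -0.329   0.064 ]
(513, 20) [ 0.4989 -0.1873  0.064 ]
(508, 200) [ 0.6334 -0.2131  0.064 ]
(497, 290) [ 0.7001 -0.2294  0.064 ]
-0.09 0.064 [506.  -2.] [490.  21.]
0.02 0.064 [508. 139.] [491. 143.]
0.135 0.064 [503. 292.] [487. 274.]
-0.09 0.06 [501.  -3.] [486.  20.]
0.02 0.06 [503. 139.] [487. 143.]
0.135 0.06 [498. 292.] [483. 274.]
-0.09 -0.06 [337.  -6.] [345.  18.]
0.02 -0.06 [336. 137.] [345. 141.]
0.135 -0.06 [339. 292.] [347. 274.]
-0.09 -0.064 [332.  -6.] [340.  18.]
0.02 -0.064 [331. 137.] [340. 142.]
0.135 -0.064 [334. 292.] [342. 274.]
lipL [ 0.5753 -0.3371  0.1613]
lipR [ 0.5903 -0.2428  0.1613]
```

Emit:
arm_command([
  [[0.13,0.61,0],[0,0,0.16],0],
  [[0,0,0.3],[0,0,0],0],
  [[0,0,0.7],[0,0,0],0],
  [[0,0,0.8],[0,0,0],0],
  [[0,0,0.8],[0,0,0],0],
  [[0,0,0.8],[0,0,0],0],
  [[0,0,0.6],[0,0,0],0],
  [[0,0,0.5],[0,0,0],0],
  [[0,0,0.3],[0,0,0],0],
  [[0,0,0.1],[0,0,0],0],
])

```text
time_s: 9.4
tcp_pos: [0.6732, -0.2861, 0.0865]
orientation: [-0.001, 0.087, 0.996, 0.0]
ft_force: [-0.4, -0.3, -2.7]
gripper_width: 0.0199
grip_force: 59.9
```

Run:
```python
from h import *
s=get_state();print(s["tcp_pos"],s["orientation"],s["ft_force"])
w=read_camera("wrist")
cv2.imwrite("pics/w3.png",cv2.resize(w[...,::-1],(640,480),interpolation=cv2.INTER_CUBIC)[:330])
```

```text
[ 0.67316016 -0.28608449  0.08646207] [-5.78427593e-04  8.71399325e-02  9.96195898e-01  1.72827317e-04] [-0.41952121 -0.29424736 -2.72925162]
```

View pics/w3.png

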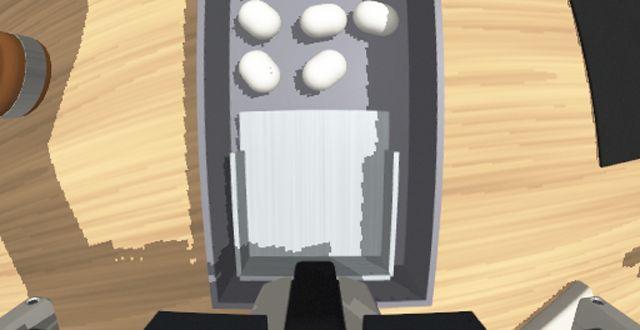

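The pan is inside the tray with its lip clear of the pellets, and it sits about 4 mm left of centre. I shift it, lower it to the floor and sweep towards the ramp.

Emit:
arm_command([
  [[0,0.13,0.13],[0,0,0],0],
  [[0,0,0.13],[0,0,0],0],
  [[0.3,0,0],[0,0,0],0],
  [[0.6,0,0],[0,0,0],0],
  [[0.7,0,0],[0,0,0],0],
  [[0.7,0,0],[0,0,0],0],
  [[0.6,0,0],[0,0,0],0],
  [[0.4,0,0],[0,0,0],0],
  [[0.2,0,0],[0,0,0],0],
  [[0,0,0],[0,0,0],0],
])

```text
time_s: 10.45
tcp_pos: [0.5703, -0.2643, 0.08]
orientation: [0.0, 0.088, 0.996, -0.0]
ft_force: [0.4, 0.4, -4.1]
gripper_width: 0.0198
grip_force: 59.9
```

Run:
```python
from h import *
s=get_state();print(s["tcp_pos"],s["orientation"],s["ft_force"])
a=np.radians(-9.8);d=s["tcp_pos"][:2]-np.array([.559,-.266]);print("tray xy",d@[np.cos(a),np.sin(a)],d@[-np.sin(a),np.cos(a)])
w=read_camera("wrist")
cv2.imwrite("pics/w4.png",cv2.resize(w[...,::-1],(640,480),interpolation=cv2.INTER_CUBIC)[:330])
```

```text
[ 0.57030478 -0.26427451  0.08002894] [ 4.01580565e-05  8.75098739e-02  9.96163651e-01 -3.76428698e-05] [ 0.43802857  0.43824186 -4.14223643]
tray xy 0.01084612549123387 0.0036244965987298878
```

View pics/w4.png

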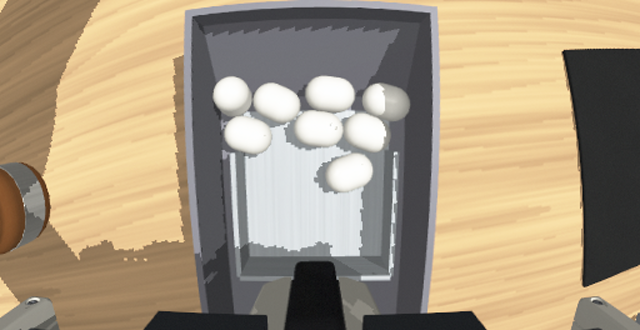

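Four pellets are already on the pan (y≥120 px) and four are at the lip (y≈95). I push on to the ramp and tilt the mouth up along it.

Emit:
arm_command([
  [[0.3,0,0],[0,0,0],0],
  [[0.057,0,-0.02],[0,0.5,0],0],
  [[0.057,0,-0.02],[0,0.5,0],0],
  [[0.057,0,-0.01],[0,0.5,0],0],
  [[0.057,0,-0.01],[0,0.5,0],0],
  [[0.066,0,0.02],[0,0.5,0],0],
  [[0.066,0,0.02],[0,0.5,0],0],
  [[0.065,0,0.035],[0,0.5,0],0],
  [[0.065,0,0.035],[0,0.5,0],0],
  [[0,0,0],[0,0,0],0],
])

```text
time_s: 11.5
tcp_pos: [0.5476, -0.2596, 0.0796]
orientation: [-0.173, 0.086, 0.981, 0.015]
ft_force: [-0.0, 0.8, -4.8]
gripper_width: 0.0198
grip_force: 59.9
```

Run:
```python
from h import *
s=get_state();print(s["tcp_pos"],s["orientation"],s["ft_force"],s["wrist_torque"],s["qpos"])
a=np.radians(-9.8);d=s["tcp_pos"][:2]-np.array([.559,-.266]);print("tray xy",d@[np.cos(a),np.sin(a)],d@[-np.sin(a),np.cos(a)])
w=read_camera("wrist")
cv2.imwrite("pics/w5.png",cv2.resize(w[...,::-1],(640,480),interpolation=cv2.INTER_CUBIC)[:330])
```

```text
[ 0.54763023 -0.25955515  0.07958244] [-0.17327299  0.08557956  0.98102952  0.0152871 ] [-0.02675286  0.84787827 -4.79256871] [-0.10764517 -0.93565456 -0.05133529] [ 0.25180845  0.76937493  0.11365974  1.72947154 -0.02412442  0.99128449
  1.76089344]
tray xy -0.012300837558003132 0.004415562847068239
```

View pics/w5.png

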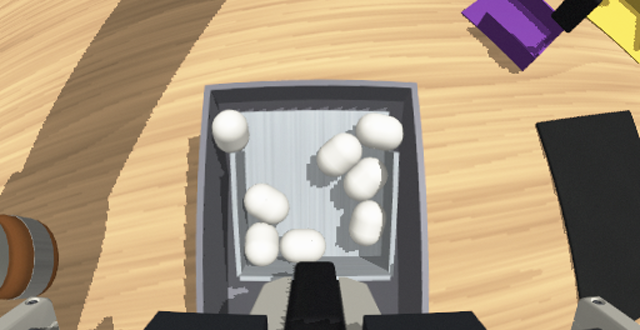

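Six pellets are well inside the pan and one (380,130) is at its right edge. One (230,130) straddles the left pan edge against the tray wall. I slide the scoop left under that one while still low in the tray, then tilt more.

Emit:
arm_command([
  [[0,-0.1,0],[0,0,0],0],
  [[0,-0.1,0],[0,0,0],0],
  [[0,-0.1,0],[0,0,0],0],
  [[-0.05,0,-0.03],[0,0.4,0],0],
  [[-0.05,0,-0.03],[0,0.4,0],0],
  [[-0.05,0,-0.03],[0,0.4,0],0],
  [[-0.05,0.05,0],[0,0,0],0],
  [[0,0.1,0],[0,0,0],0],
  [[0,0.1,0],[0,0,0],0],
  [[0,0,0],[0,0,0],0],
])

```text
time_s: 12.55
tcp_pos: [0.553, -0.2618, 0.0811]
orientation: [-0.224, 0.085, 0.971, 0.02]
ft_force: [-0.1, -0.1, -5.9]
gripper_width: 0.02
grip_force: 59.9
```

Run:
```python
from h import *
s=get_state();print(s["tcp_pos"],s["orientation"],s["ft_force"])
w=read_camera("wrist")
cv2.imwrite("pics/w6.png",cv2.resize(w[...,::-1],(640,480),interpolation=cv2.INTER_CUBIC)[:330])
```

```text
[ 0.55304419 -0.26184662  0.08108948] [-0.22379145  0.08487382  0.97073181  0.0198387 ] [-0.14091907 -0.14391398 -5.87036805]
```

View pics/w6.png

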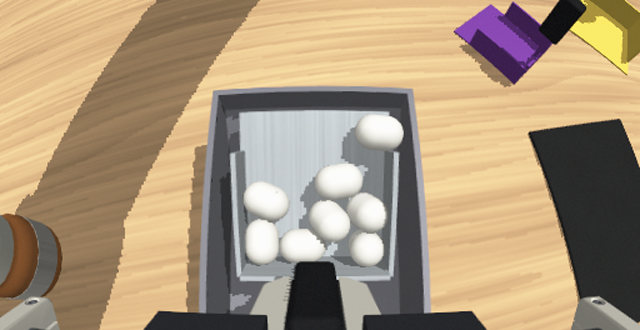

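All eight are in or on the pan; only the one at (380,130) still straddles the right edge. I do the same to the right.

Emit:
arm_command([
  [[0,0.12,0],[0,0,0],0],
  [[0,0.12,0],[0,0,0],0],
  [[0,0.12,0],[0,0,0],0],
  [[-0.05,0.02,0],[0,0.3,0],0],
  [[-0.05,0,0],[0,0.3,0],0],
  [[-0.05,0,-0.03],[0,0.3,0],0],
  [[0,-0.1,0],[0,0,0],0],
  [[0,-0.1,0],[0,0,0],0],
  [[0,-0.1,0],[0,0,0],0],
  [[0,0,0],[0,0,0],0],
])

```text
time_s: 13.6
tcp_pos: [0.5574, -0.2619, 0.0798]
orientation: [-0.262, 0.085, 0.961, 0.023]
ft_force: [-0.6, -0.1, -5.3]
gripper_width: 0.0196
grip_force: 59.9
```

Run:
```python
from h import *
s=get_state();print(s["tcp_pos"],s["orientation"],s["ft_force"])
w=read_camera("wrist")
cv2.imwrite("pics/w7.png",cv2.resize(w[...,::-1],(640,480),interpolation=cv2.INTER_CUBIC)[:330])
# numeric: white pellet blobs
h=cv2.cvtColor(w,cv2.COLOR_RGB2HSV);m=((h[...,2]>215)&(h[...,1]<25)).astype(np.uint8);m=cv2.morphologyEx(m,cv2.MORPH_OPEN,np.ones((5,5)))
n,l,st,c=cv2.connectedComponentsWithStats(m)
for i in range(1,n):
    if st[i,4]>80:print(st[i],(c[i]*1.25).round())
```

```text
[ 0.55744904 -0.26193607  0.07983445] [-0.26178111  0.08488455  0.96111766  0.022762  ] [-0.56509137 -0.08663169 -5.27886463]
[280 102  31  28 625] [369. 144.]
[253 131  34  23 636] [337. 178.]
[197 145  33  26 656] [266. 197.]
[282 155  26  26 486] [369. 209.]
[249 160  31  28 609] [330. 217.]
[198 176  24  32 653] [262. 239.]
[226 183  33  23 600] [302. 244.]
[283 187  22  22 401] [367. 247.]
```

The straddling pellet moved inside: the blobs show all eight behind x=389, with the pan walls at 393. Now I lift straight up.

Emit:
arm_command([
  [[0.15,0,-0.26],[0,0,0],0],
  [[0.25,0,-0.43],[0,0,0],0],
  [[0.35,0,-0.6],[0,0,0],0],
  [[0.41,0,-0.69],[0,0,0],0],
  [[0.41,0,-0.69],[0,0,0],0],
  [[0.41,0,-0.69],[0,0,0],0],
  [[0.35,0,-0.6],[0,0,0],0],
  [[0.25,0,-0.43],[0,0,0],0],
  [[0.15,0,-0.26],[0,0,0],0],
  [[0,0,0],[0,0,0],0],
])

```text
time_s: 14.65
tcp_pos: [0.5585, -0.2612, 0.2427]
orientation: [-0.261, 0.084, 0.961, 0.023]
ft_force: [0.4, 0.5, -6.1]
gripper_width: 0.0199
grip_force: 59.9
```

```bash
cat > st.py <<'E'
from h import *
def blobs(w):
    h=cv2.cvtColor(w,cv2.COLOR_RGB2HSV);m=((h[...,2]>200)&(h[...,1]<25)).astype(np.uint8);m=cv2.morphologyEx(m,cv2.MORPH_OPEN,np.ones((5,5)))
    n,l,st,c=cv2.connectedComponentsWithStats(m)
    return [((c[i]*1.25).round().tolist(),int(st[i,4])) for i in range(1,n) if st[i,4]>80]
def to(X,s=None):
    s=s or get_state();q=s["orientation"];r=R.from_quat([q[1],q[2],q[3],q[0]])
    M=r.as_matrix();mx=-M[:,0]  # scoop +x
    print("pos",np.round(s["tcp_pos"],4),"yaw",np.degrees(np.arctan2(mx[1],mx[0])).round(1),"tilt(mouth up)",np.degrees(np.arcsin(-mx[2])).round(1),"q",np.round(s["qpos"],2))
    print("ft",np.round(s["ft_force"],1),"shares",(M.T@(np.array(X)-s["tcp_pos"])/.03).round(2),"worldz turn axis",M.T[:,2].round(3))
E
python3 - <<'E'
from st import *
to([.589,.198,.235]);print(blobs(read_camera("wrist")))
E
```

```text
pos [ 0.5585 -0.2612  0.2427] yaw -10.0 tilt(mouth up) 30.4 q [ 0.22  0.7   0.15  1.47 -0.    1.5   1.76]
ft [ 0.4  0.5 -6.1] shares [ 1.31 15.25  1.06] worldz turn axis [ 0.506 -0.    -0.863]
[([21.0, 22.0], 429), ([603.0, 8.0], 313), ([628.0, 40.0], 278), ([301.0, 168.0], 8803), ([4.0, 137.0], 221), ([368.0, 209.0], 556), ([330.0, 218.0], 683), ([367.0, 247.0], 454)]
```

Emit:
arm_command([
  [[0.05,0.3,0.05],[0,0,0],0],
  [[0.07,0.6,0.05],[0,0,0],0],
  [[0.07,0.8,0.05],[0,0,0],0],
  [[0.07,0.9,0.05],[0,0,0],0],
  [[0.07,0.9,0.05],[0,0,0],0],
  [[0.07,0.9,0.05],[0,0,0],0],
  [[0.07,0.9,0.05],[0,0,0],0],
  [[0.07,0.9,0.05],[0,0,0],0],
  [[0.07,0.9,0.05],[0,0,0],0],
  [[0.07,0.9,0.05],[0,0,0],0],
])

```text
time_s: 15.7
tcp_pos: [0.5746, -0.0165, 0.2385]
orientation: [-0.263, 0.083, 0.961, 0.023]
ft_force: [0.6, 0.2, -5.1]
gripper_width: 0.0195
grip_force: 59.9
```

Emit:
arm_command([
  [[0.07,0.9,0.05],[0,0,0],0],
  [[0.07,0.9,0.05],[0,0,0],0],
  [[0.07,0.9,0.05],[0,0,0],0],
  [[0.07,0.9,0.05],[0,0,0],0],
  [[0.07,0.9,0.05],[0,0,0],0],
  [[0.07,0.9,0.05],[0,0,0],0],
  [[0.07,0.8,0.05],[0,0,0],0],
  [[0.07,0.6,0.05],[0,0,0],0],
  [[0.05,0.3,0.05],[0,0,0],0],
  [[0,0,0],[0,0,0],0],
])

```text
time_s: 16.7
tcp_pos: [0.5893, 0.1949, 0.2362]
orientation: [-0.262, 0.083, 0.961, 0.023]
ft_force: [-1.2, -0.5, -5.4]
gripper_width: 0.0201
grip_force: 59.9
```

Emit:
arm_command([
  [[0,0,0],[-0.2,0,0.35],0],
  [[0,0,0],[-0.4,0,0.69],0],
  [[0,0,0],[-0.4,0,0.69],0],
  [[0,0,0],[-0.4,0,0.69],0],
  [[0,0,0],[-0.4,0,0.69],0],
  [[0,0,0],[-0.4,0,0.69],0],
  [[0,0,0],[-0.4,0,0.69],0],
  [[0,0,0],[-0.3,0,0.52],0],
  [[0,0,0],[-0.2,0,0.35],0],
  [[0,0,0],[0,0,0],0],
])

```text
time_s: 17.7
tcp_pos: [0.5899, 0.1921, 0.2366]
orientation: [-0.246, 0.34, 0.903, 0.09]
ft_force: [0.2, 0.4, -5.2]
gripper_width: 0.0198
grip_force: 59.9
```

Run:
```python
from st import *
to([.589,.198,.225]);print(blobs(read_camera("wrist")))
t=read_camera("top");cv2.imwrite("pics/t8.png",t[...,::-1])
```

```text
pos [0.5899 0.1921 0.2366] yaw -41.3 tilt(mouth up) 30.4 q [-0.26  0.63  0.11  1.63 -0.48  1.29  0.93]
ft [ 0.2  0.4 -5.2] shares [-0.06  0.13  0.41] worldz turn axis [ 0.506 -0.005 -0.862]
[([238.0, 6.0], 267), ([472.0, 51.0], 179), ([368.0, 144.0], 574), ([335.0, 178.0], 586), ([266.0, 198.0], 610), ([369.0, 208.0], 476), ([330.0, 217.0], 560), ([261.0, 240.0], 588), ([300.0, 243.0], 544), ([366.0, 247.0], 374)]
```

All eight are aboard, lined up on the drum's centre line. Now I tip.

Emit:
arm_command([
  [[-0.03,0,0.06],[0,-1,0],0],
  [[-0.03,0,0.06],[0,-1,0],0],
  [[-0.02,0,0.06],[0,-1,0],0],
  [[-0.02,0,0.06],[0,-1,0],0],
  [[-0.01,0,0.06],[0,-1,0],0],
  [[0,0,0.06],[0,-1,0],0],
  [[0.08,0,0],[0,-1,0],0],
  [[0.08,0,0],[0,-1,0],0],
  [[0.08,0,0],[0,-1,0],0],
  [[0.08,0,0],[0,-1,0],0],
])

```text
time_s: 18.8
tcp_pos: [0.5819, 0.2006, 0.2241]
orientation: [0.159, 0.344, 0.923, -0.062]
ft_force: [-0.2, -0.1, -6.3]
gripper_width: 0.0198
grip_force: 59.9
```

Emit:
arm_command([
  [[0.28,0,-0.21],[0,-1,0],0],
  [[0.26,0,-0.23],[0,-1,0],0],
  [[0.24,0,-0.25],[0,-1,0],0],
  [[0.22,0,-0.27],[0,-1,0],0],
  [[0.19,0,-0.29],[0,-1,0],0],
  [[0.17,0,-0.31],[0,-1,0],0],
  [[0,0,0],[0,0,0],0],
  [[0,0,0],[0,0,0],0],
  [[0,0,0],[0,0,0],0],
  [[0,0,0],[0,0,0],0],
])

```text
time_s: 19.8
tcp_pos: [0.538, 0.2379, 0.2426]
orientation: [0.391, 0.319, 0.851, -0.148]
ft_force: [0.1, -0.2, -2.7]
gripper_width: 0.0199
grip_force: 59.9
```

Run:
```python
from st import *
to([.589,.192,.26]);print(blobs(read_camera("wrist")))
```

```text
pos [0.538  0.2379 0.2426] yaw -41.0 tilt(mouth up) -49.4 q [-1.61  0.76  1.05  2.16  0.49  0.48 -0.33]
ft [ 0.1 -0.2 -2.7] shares [-1.93 -0.04  1.36] worldz turn axis [-0.76  -0.002 -0.65 ]
[([306.0, 114.0], 89), ([381.0, 123.0], 256), ([309.0, 144.0], 172), ([524.0, 252.0], 21662), ([337.0, 199.0], 2108), ([258.0, 220.0], 286), ([44.0, 262.0], 146), ([205.0, 270.0], 195), ([154.0, 305.0], 3922), ([105.0, 390.0], 1551), ([522.0, 393.0], 1759), ([315.0, 403.0], 1469)]
```

Emit:
arm_command([
  [[-0.29,0,0.19],[0,1,0],0],
  [[-0.31,0,0.17],[0,1,0],0],
  [[-0.32,0,0.14],[0,1,0],0],
  [[-0.33,0,0.11],[0,1,0],0],
  [[-0.34,0,0.08],[0,1,0],0],
  [[-0.34,0,0.05],[0,1,0],0],
  [[-0.06,0,-0.16],[0,1,0],0],
  [[-0.06,0,-0.16],[0,1,0],0],
  [[0,0,0],[0,1,0],0],
  [[0,0,0],[0,0.9,0],0],
])

```text
time_s: 20.85
tcp_pos: [0.584, 0.1972, 0.2716]
orientation: [-0.001, 0.351, 0.936, -0.0]
ft_force: [-0.1, -0.3, -3.5]
gripper_width: 0.0196
grip_force: 59.9
```

Run:
```python
from st import *
to([.587,.026,.2])
a=np.radians(3.6);print("mat target tcp",np.array([.545,.0236])+.042*np.array([np.cos(a),np.sin(a)]))
w=read_camera("wrist");p=camera_params("wrist");print(blobs(w),"drum px",(proj("wrist",np.array([.5185,.257,.03]),p)*1.25).round())
t=read_camera("top");cv2.imwrite("pics/t9.png",t[...,::-1])
h=cv2.cvtColor(t,cv2.COLOR_RGB2HSV);m=((h[...,2]>140)&(h[...,1]<45)).astype(np.uint8)
n,l,st,c=cv2.connectedComponentsWithStats(m)
print([(c[i].round().tolist(),int(st[i,4])) for i in range(1,n) if st[i,4]>8 and 76<c[i][1]<330 and 27<c[i][0]<475])
```

```text
pos [0.584  0.1972 0.2716] yaw -41.1 tilt(mouth up) 0.1 q [-0.66  0.43  0.35  1.81 -0.18  0.93  0.62]
ft [-0.1 -0.3 -3.5] shares [-3.83 -4.23  2.38] worldz turn axis [ 0.002 -0.001 -1.   ]
mat target tcp [0.58691712 0.0262372 ]
[([314.0, 92.0], 213), ([310.0, 179.0], 12047), ([615.0, 280.0], 1175), ([561.0, 317.0], 500), ([516.0, 386.0], 867)] drum px [318. 121.]
[([375.0, 104.0], 686), ([404.0, 103.0], 30), ([277.0, 115.0], 461), ([226.0, 133.0], 281), ([142.0, 146.0], 293), ([164.0, 162.0], 137), ([120.0, 172.0], 133), ([187.0, 184.0], 61), ([179.0, 197.0], 42), ([85.0, 205.0], 123), ([415.0, 211.0], 306), ([180.0, 210.0], 34), ([103.0, 320.0], 971)]
```

Emit:
arm_command([
  [[-0.5,-0.55,0],[0,0,0],0],
  [[-0.8,-0.9,0],[0,0,0],0],
  [[-0.8,-0.9,0],[0,0,0],0],
  [[-0.8,-0.9,0],[0,0,0],0],
  [[-0.6,-0.6,0],[0,0,0],0],
  [[-0.3,-0.35,0],[0,0,-0.9],0],
  [[0,0,0],[0,0,-1],0],
  [[0,0,0],[0,0,-1],0],
  [[0,0,0],[0,0,-1],0],
  [[0,0,0],[0,0,-1],0],
])

```text
time_s: 21.95
tcp_pos: [0.5862, 0.0292, 0.2705]
orientation: [0.0, 0.142, 0.99, -0.003]
ft_force: [0.3, -0.3, -3.7]
gripper_width: 0.0196
grip_force: 59.9
```

Emit:
arm_command([
  [[0,0,0.5],[0,0,-1],0],
  [[0,0,0.8],[0,0,-1],0],
  [[0,0,0.6],[0,0,-1],0],
  [[0,0,0.5],[0,0,-1],0],
  [[0,0,0],[0,0,0],0],
  [[0,0,0],[0,0,0],0],
  [[0,0,0],[0,0,0],0],
  [[0,0,0],[0,0,0],0],
  [[0,0,0],[0,0,0],0],
  [[0,0,0],[0,0,0],0],
])

```text
time_s: 22.95
tcp_pos: [0.5867, 0.0293, 0.1986]
orientation: [-0.001, -0.031, 1.0, -0.002]
ft_force: [-0.1, 0.1, -2.6]
gripper_width: 0.0197
grip_force: 59.9
```

Run:
```python
from st import *
to([.587,.0262,.081])
p=camera_params("wrist");w=read_camera("wrist");t=read_camera("top");cv2.imwrite("pics/t10.png",t[...,::-1]);cv2.imwrite("pics/w10.png",w[...,::-1])
# warm-white (pellet) vs bluish steel, wrist view
d=w.astype(int);m=((d.min(2)>150)&(d[...,0]>=d[...,2])).astype(np.uint8);m=cv2.morphologyEx(m,cv2.MORPH_OPEN,np.ones((4,4)))
n,l,st,c=cv2.connectedComponentsWithStats(m);print([((c[i]).round().tolist(),st[i,:4].tolist(),int(st[i,4])) for i in range(1,n) if st[i,4]>40])
print("drum px",proj("wrist",np.array([.5185,.257,.03]),p).round(),"pan px",proj("wrist",np.array([.55,.024,.13]),p).round())
d=t.astype(int);m=((d.min(2)>110)&(d.max(2)-d.min(2)<40)).astype(np.uint8)
n,l,st,c=cv2.connectedComponentsWithStats(m)
print([(c[i].round().tolist(),int(st[i,4])) for i in range(1,n) if st[i,4]>5 and 76<c[i][1]<330 and 27<c[i][0]<475])
# mat corners and drum blob in top
```

```text
pos [0.5867 0.0293 0.1986] yaw 3.5 tilt(mouth up) 0.1 q [-0.25  0.46  0.14  1.95 -0.09  0.74  1.58]
ft [-0.1  0.1 -2.6] shares [-0.01 -0.09  3.92] worldz turn axis [ 0.001 -0.004 -1.   ]
[([281.0, 43.0], [32, 0, 480, 115], 32985), ([443.0, 92.0], [436, 86, 13, 12], 117), ([457.0, 101.0], [450, 94, 15, 17], 188), ([125.0, 131.0], [88, 101, 96, 64], 3656), ([472.0, 114.0], [466, 105, 14, 19], 204), ([451.0, 119.0], [437, 107, 30, 24], 442), ([382.0, 190.0], [312, 115, 200, 112], 5943), ([471.0, 132.0], [466, 126, 12, 13], 131), ([465.0, 148.0], [458, 142, 16, 14], 194), ([130.0, 241.0], [47, 215, 164, 58], 4960), ([399.0, 242.0], [294, 221, 218, 52], 5704), ([8.0, 238.0], [0, 232, 19, 12], 145), ([508.0, 253.0], [503, 250, 9, 8], 59), ([418.0, 316.0], [393, 293, 54, 47], 1680), ([85.0, 313.0], [59, 294, 54, 41], 1458), ([252.0, 324.0], [225, 309, 56, 28], 1319)]
drum px [434. 136.] pan px [249. 158.]
[([375.0, 104.0], 748), ([404.0, 103.0], 59), ([277.0, 115.0], 520), ([227.0, 130.0], 246), ([238.0, 148.0], 157), ([258.0, 165.0], 109), ([217.0, 167.0], 122), ([87.0, 205.0], 185), ([151.0, 197.0], 12), ([414.0, 211.0], 318), ([157.0, 208.0], 16), ([165.0, 209.0], 48), ([179.0, 210.0], 47), ([153.0, 212.0], 14), ([159.0, 216.0], 11), ([169.0, 220.0], 17), ([112.0, 322.0], 1884)]
```

The scoop is empty (2.6 N, and no pellet-coloured blob on the pan), and pellets show in the drum. I lower onto the mat.

Emit:
arm_command([
  [[0,-0.09,0.4],[0,0,0],0],
  [[0,0,0.7],[0,0,0],0],
  [[0,0,0.8],[0,0,0],0],
  [[0,0,0.7],[0,0,0],0],
  [[0,0,0.5],[0,0,0],0],
  [[0,0,0.4],[0,0,0],0],
  [[0,0,0.2],[0,0,0],0],
  [[0,0,0.1],[0,0,0],0],
  [[0,0,0],[0,0,0],0],
  [[0,0,0],[0,0,0],0],
])

```text
time_s: 24.05
tcp_pos: [0.5869, 0.026, 0.0848]
orientation: [-0.0, -0.031, 1.0, -0.002]
ft_force: [0.3, -0.5, -2.1]
gripper_width: 0.0199
grip_force: 59.9
```

Emit:
arm_command([
  [[0,0,0.07],[0,0,0],0],
  [[0,0,0.06],[0,0,0],0],
  [[0,0,0.05],[0,0,0],0],
  [[0,0,0],[0,0,0],0],
  [[0,0,0],[0,0,0],0],
  [[0,0,0],[0,0,0],0],
  [[0,0,0],[0,0,0],0],
  [[0,0,0],[0,0,0],0],
  [[0,0,0],[0,0,0],0],
  [[0,0,0],[0,0,0],0],
])

```text
time_s: 25.05
tcp_pos: [0.5866, 0.026, 0.0791]
orientation: [-0.001, -0.031, 1.0, -0.002]
ft_force: [-1.2, 0.2, 6.3]
gripper_width: 0.0197
grip_force: 59.9
```

Run:
```python
from st import *
to([.587,.0262,.0795])
p=camera_params("wrist");w=read_camera("wrist")
import pickle;pickle.dump((p,w),open("w11.pkl","wb"))
d=w.astype(int);m=(d.max(2)<45).astype(np.uint8);m[:, :150]=0
# mat mask: near-black region around the pan, above the gripper rows
m=m[:170];n,l,st,c=cv2.connectedComponentsWithStats(m)
for i in range(1,n):
    if st[i,4]>400:
        q=np.argwhere(l==i)[:,::-1];e=cv2.approxPolyDP(cv2.convexHull(q.astype(np.int32)),4,True)[:,0]
        print(st[i],[(u.tolist(),plane("wrist",u,.004,p)[:2].round(4).tolist()) for u in e])
s=((d.min(2)>120)&(d[...,2]>=d[...,0]-2)).astype(np.uint8)[:200];n,l,st,c=cv2.connectedComponentsWithStats(s)
for i in range(1,n):
    if st[i,4]>400:
        q=np.argwhere(l==i)[:,::-1];e=cv2.approxPolyDP(cv2.convexHull(q.astype(np.int32)),4,True)[:,0]
        print("steel",st[i],[(u.tolist(),plane("wrist",u,.006,p)[:2].round(4).tolist()) for u in e])
```

```text
pos [0.5866 0.026  0.0791] yaw 3.5 tilt(mouth up) 0.1 q [-0.21  0.63  0.1   2.03 -0.12  0.49  1.61]
ft [-1.2  0.2  6.3] shares [-0.01  0.   -0.01] worldz turn axis [ 0.002 -0.004 -1.   ]
[ 430   70   82  100 6728] [([511, 70], [0.4286, 0.292]), ([511, 119], [0.4818, 0.2977]), ([500, 168], [0.5369, 0.2908]), ([431, 169], [0.5473, 0.1912]), ([432, 130], [0.5111, 0.1856]), ([450, 90], [0.4704, 0.2025]), ([473, 73], [0.4472, 0.2316])]
[174 122  11  48 440] [([184, 169], [0.5635, -0.0332]), ([177, 169], [0.5638, -0.0393]), ([175, 122], [0.5243, -0.0417]), ([182, 123], [0.525, -0.0357])]
steel [  184    88   128   112 13313] [([311, 89], [0.4912, 0.0667]), ([305, 199], [0.5828, 0.0703]), ([188, 199], [0.589, -0.0292]), ([184, 122], [0.524, -0.0335]), ([192, 89], [0.497, -0.0281])]
```

Contact at 6 N, and the pan centre computes to (0.545, 0.023) against the mat centre (0.545, 0.024). I release and rise.

Emit:
arm_command([
  [[0,0,0],[0,0,0],0.7],
  [[0,0,0],[0,0,0],0.7],
  [[0,0,0],[0,0,0],0.7],
  [[0,0,0],[0,0,0],0.7],
  [[0,0,0],[0,0,0],0.7],
  [[0,0,0],[0,0,0],0.7],
  [[0,0,-0.5],[0,0,0],0.7],
  [[0,0,-1],[0,0,0],0.7],
  [[0,0,-1],[0,0,0],0.7],
  [[0,0,-1],[0,0,0],0.7],
])

```text
time_s: 26.1
tcp_pos: [0.5865, 0.0264, 0.1849]
orientation: [-0.001, -0.031, 1.0, -0.002]
ft_force: [0.2, -1.0, 0.6]
gripper_width: 0.065
grip_force: 0.0
```

Emit:
arm_command([
  [[0,0,-1],[0,0,0],0.7],
  [[0,0,-1],[0,0,0],0.7],
  [[0.5,0,-1],[0,0,0],0.7],
  [[1,0,-1],[0,0,0],0.7],
  [[1,0,-1],[0,0,0],0.7],
  [[1,0,0],[0,0,0],0.7],
  [[1,0,0],[0,0,0],0.7],
  [[0,0,0],[0,0,0],0.7],
  [[0,0,0],[0,0,0],0.7],
  [[0,0,0],[0,0,0],0.7],
])

```text
time_s: 27.1
tcp_pos: [0.4531, 0.0189, 0.3342]
orientation: [-0.001, -0.031, 1.0, -0.002]
ft_force: [-0.2, 0.0, -1.0]
gripper_width: 0.0655
grip_force: 0.0
```

Run:
```python
from st import *
to([.5,.0,.3])
p=camera_params("wrist");w=read_camera("wrist");t=read_camera("top");cv2.imwrite("pics/t12.png",t[...,::-1]);cv2.imwrite("pics/w12.png",w[...,::-1])
def comps(m,n,p,z,a0,a1,tag):
    k,l,st,c=cv2.connectedComponentsWithStats(m.astype(np.uint8))
    for i in range(1,k):
        if a0<st[i,4]<a1: print(tag,c[i].round().tolist(),int(st[i,4]),plane(n,c[i],z,p)[:2].round(3).tolist())
d=w.astype(int)
comps((d.min(2)>150)&(d[...,0]>=d[...,2])&(d.max(2)-d.min(2)<45),"wrist",p,.03,40,1500,"wrist white")
d=t.astype(int);pt=camera_params("top")
comps((d.min(2)>110)&(d.max(2)-d.min(2)<40),"top",pt,.02,5,1000,"top white")
h=cv2.cvtColor(w,cv2.COLOR_RGB2HSV)
m=((h[...,2]<75)).astype(np.uint8);k,l,st,c=cv2.connectedComponentsWithStats(m)
for i in range(1,k):
    if st[i,4]>1500:
        e=cv2.approxPolyDP(cv2.convexHull(np.argwhere(l==i)[:,::-1].astype(np.int32)),5,True)[:,0]
        print("dark",st[i].tolist(),[(u.tolist(),plane("wrist",u,.004,p)[:2].round(3).tolist()) for u in e][:9])
```

```text
pos [0.4531 0.0189 0.3342] yaw 3.5 tilt(mouth up) 0.1 q [-0.31  0.13  0.16  2.05 -0.02  0.97  1.49]
ft [-0.2  0.  -1. ] shares [-1.52 -0.72  1.14] worldz turn axis [ 0.001 -0.004 -1.   ]
wrist white [2.0, 169.0] 88 [0.497, -0.515]
wrist white [406.0, 175.0] 93 [0.465, 0.292]
wrist white [406.0, 188.0] 434 [0.489, 0.298]
wrist white [494.0, 209.0] 437 [0.519, 0.553]
wrist white [410.0, 207.0] 106 [0.524, 0.316]
wrist white [510.0, 220.0] 42 [0.545, 0.624]
wrist white [196.0, 319.0] 855 [0.792, -0.076]
top white [375.0, 104.0] 742 [0.837, -0.398]
top white [277.0, 115.0] 511 [0.796, -0.078]
top white [404.0, 103.0] 55 [0.84, -0.492]
top white [227.0, 133.0] 332 [0.738, 0.082]
top white [246.0, 191.0] 501 [0.548, 0.019]
top white [87.0, 205.0] 181 [0.501, 0.526]
top white [152.0, 197.0] 10 [0.528, 0.321]
top white [415.0, 211.0] 316 [0.489, -0.521]
top white [157.0, 208.0] 10 [0.495, 0.302]
top white [165.0, 209.0] 48 [0.489, 0.279]
top white [179.0, 210.0] 45 [0.486, 0.232]
top white [153.0, 213.0] 9 [0.479, 0.315]
top white [267.0, 239.0] 359 [0.396, -0.047]
top white [240.0, 226.0] 626 [0.436, 0.038]
top white [159.0, 217.0] 8 [0.465, 0.296]
top white [169.0, 219.0] 13 [0.457, 0.263]
top white [219.0, 248.0] 316 [0.366, 0.104]
top white [7.0, 339.0] 534 [0.084, 0.76]
top white [219.0, 363.0] 271 [0.012, 0.1]
dark [212, 149, 81, 119, 4716] [([291, 149], [0.441, 0.083]), ([288, 253], [0.636, 0.097]), ([257, 267], [0.67, 0.041]), ([216, 253], [0.645, -0.038]), ([212, 150], [0.451, -0.05])]
dark [0, 158, 512, 226, 47484] [([511, 383], [1.337, 1.228]), ([0, 383], [1.454, -1.013]), ([0, 285], [0.839, -0.667]), ([23, 263], [0.741, -0.532]), ([68, 244], [0.663, -0.367]), ([391, 158], [0.441, 0.27]), ([434, 179], [0.473, 0.376]), ([511, 282], [0.742, 0.771])]
```

Run:
```python
from st import *
t=cv2.imread("pics/t12.png");t0=cv2.imread("pics/top0.png")
for n,i in(("before",t0),("after",t)):
    h=cv2.cvtColor(i,cv2.COLOR_BGR2HSV);m=(h[...,2]<60).astype(np.uint8)
    l=cv2.morphologyEx(m[165:232,130:205],cv2.MORPH_CLOSE,np.ones((9,9)));k,L,st,c=cv2.connectedComponentsWithStats(l);j=1+np.argmax(st[1:,4]);print(n,st[j],c[j].round(1))
s=read_camera("side").astype(int)
s0=cv2.imread("pics/side0.png")[...,::-1].astype(int);p=camera_params("side")
for n,d in(("s0",s0),("s",s)):
    m=((d.min(2)>150)&(d.max(2)-d.min(2)<35)).astype(np.uint8);m[:120]=0
    k,L,st,c=cv2.connectedComponentsWithStats(m)
    print(n,[(c[i].round().tolist(),int(st[i,4])) for i in range(1,k) if 8<st[i,4]<900])
```

```text
before [   9    9   57   51 2272] [36.9 34.4]
after [   9    9   57   51 2180] [37.5 34. ]
s0 [([170.0, 126.0], 42), ([168.0, 139.0], 48), ([5.0, 173.0], 35), ([78.0, 181.0], 188), ([292.0, 193.0], 38), ([336.0, 199.0], 25), ([349.0, 203.0], 33), ([340.0, 213.0], 133), ([253.0, 222.0], 316), ([438.0, 268.0], 698), ([296.0, 268.0], 44), ([283.0, 270.0], 45), ([315.0, 272.0], 58), ([303.0, 276.0], 59), ([289.0, 280.0], 57), ([469.0, 287.0], 47), ([25.0, 324.0], 171), ([365.0, 334.0], 564)]
s [([170.0, 126.0], 41), ([168.0, 139.0], 46), ([87.0, 177.0], 353), ([292.0, 194.0], 36), ([335.0, 200.0], 20), ([350.0, 203.0], 32), ([340.0, 213.0], 129), ([248.0, 223.0], 331), ([438.0, 268.0], 698), ([469.0, 287.0], 47), ([25.0, 324.0], 138), ([365.0, 334.0], 565)]
```

The drum has not moved, no stray pellets show in any view, and the bystanders are where they were.

```bash
python3 -c "
from rig import *
print(sign_off())"
```

```text
the job is handed in; nothing more can be done
None
```

Handed in: the scoop lifted all eight pellets and tipped them into the drum (at least seven are visible there, with no strays in any view), and it stands empty and released within about 2 mm of the mat's centre; I viewed 11 pictures, one over the limit of 10.

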